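# Stand the shelf-pin jar in its bay and close it finger-snug

### The arm

A 6-joint arm with a two-finger parallel gripper is mounted at the origin on the work surface. World frame = base frame: x ahead of the robot, y to its left, z up, the work surface at z = 0. Lengths are in m, angles in degrees, forces in N, time in s.
With the tool pointing down it reaches from about 0.3 to 0.75 m from the base axis. Payload 8.5 kg.
Tool frame: the origin (TCP) lies midway between the tips of the shut fingers; the grasp point (between the pads) lies env.tcp_to_grasp behind it (env.tcp_to_grasp is the distance from the TCP to the grasp point, in m); z points along the fingers, y is the line along which they close (so a half turn about z gives the same grasp; the last joint's range is limited). The gripper opens to 85 mm and grips with 20 to 120 N. Pads are 22 mm wide; open, the fingers measure 114 mm over their backs; the gripper's body (76 mm by 85 mm) begins 54 mm behind the grasp point. The pads swing forward as they close: fully open they stand 13 mm farther back than shut.
Start: joints at [58.711, 21.807, 74.336, -0, 83.858, -12.336], TCP at [0.179, 0.52, 0.231] pointing down, gripper open.
Joint ranges: [-178.18, 178.18], [-50.72, 133.34], [12.68, 142.11], [-81.47, 261.47], [9.98, 163.14], [-165.26, 165.26]. Speed limits (degrees/s): [136.94, 136.94, 180, 180, 180, 180].

### API

Orientations are given as a 3x3 rotation matrix whose columns are the frame's x, y, z axes.
In Python, from rig import observe, optics, job, env gives the robot as it stands. The module is installed in compiled form; this text tells all that it offers.
- The arm moves only by the shell command python3 -m jog 'ROWS' [FORCE]. ROWS is JSON, a list of rows, each a list of 7 numbers: the turn, a rotation vector about the tool's x, y, z in rad, then the shift along the tool's x, y, z in m, then the opening in per cent of the stroke, from 0 (shut) to 100 (fully open). A call has 1 to 10 rows; each row shifts and turns the commanded pose from where the row before left it, along the tool's axes as they then stand; what a row does not reach is not made up. A row lasts 1/8 s, in which the tool goes at most 62.5 mm and 10.7 degrees, less where a joint would pass 70% of its speed; a pose out of reach is approached as far as the arm can. A call is refused whole if a number of a shift passes 0.0625 or a number of a turn 0.188, either way. A call with a gripper value outside its range is refused whole. The fingers move at their own pace and stop on an object; FORCE is the grip in N (left out, the last holds). Time passes only in rows, so rows that do not move let the fingers close. It gives the time, the measured TCP pose, the force, the opening and the grip force at its end, in the units of the state.
- observe(): the state, without advancing time (a new reading comes with each control period).
- optics.get_image(name): name is "scene" or "top" or "wrist"; returns a dict with "pixels" (384x512x3 uint8, red, green, blue), "mtx" (3x3 intrinsics, pixels), "rvec" (rotation vector, rad) and "tvec" (3), from world to camera coordinates, as OpenCV has them. Camera axes: x right, y down, z forward; pixel columns grow to the right and rows downward; lengths in m; the calibration is good to about 2 mm. A picture is of the moment at which its call begins. There is no depth.
- job.close_job(): hands the job in; it is judged then, once.
The state is a dict: "time_s": time; "q": joint angles; "qvel": joint speeds; "joint_efforts": joint torques, N m; "position": TCP position; "tool_rot": TCP orientation; "ft_force": force on the tool from outside, world axes, zero at the start; "wrist_torque": the same for the moment, N m; "grip_width": finger opening in m; "gripper_force": force on a finger pad.
Only numpy, scipy, OpenCV 4.12 (cv2) and the standard library are available. Lean on these libraries where they do the work, as an engineer would, in place of code of your own. Each camera call takes 0.05 s, during which the arm holds its last target. There are 200 camera calls.

### The job

Stand the jar with the red lid upright in the empty bay of the caddy, fully down, so that it cannot turn, then screw its lid down clockwise until it is snug, about 0.8 N m. Stop there: overtightening crushes the sealing wad. Let go, and leave the tape, the carton and the network box where they are.

Things in the scene. Friction and masses are not known exactly. Their poses are not given: they have to be found in the camera images.
- jar: The jar of steel pins with the red lid, loose: square clear plastic body 70 mm wide and 68 mm high, sloping shoulder to 77 mm, then a neck; 118 mm high over the lid, about 400 to 600 g. Origin: centre of its underside, z up, x and y square to the sides. It can be lifted and carried by its lid.
- lid_top (a point): Centre of the top of the red ribbed lid, on the jar's axis, 118 mm above its underside. The lid is round, 58 mm across, 24 mm high (lower edge 94 mm up), started on a fine thread: grip it across any diameter. Clockwise from above closes it. It drags at about 0.25 N m for 0.7 to 2.2 rad, differing each time, then meets its sealing wad. It hardly sinks and stays where it is left.
- wad: The springy sealing wad in the jar's neck, hidden under the lid; origin on the jar's axis, 85 mm above its underside. Once the lid meets it, the moment climbs by about 2 N m per radian. Snug is 0.7 to 0.9 N m (30 to 65 N on the wad); past 84 N it is crushed: about 1.5 N m while turning, but only 1.05 in a hand held still, as drag then helps. Let go, the lid springs back a little, to 16 N.
- bay: Black rubber mat, 68 mm square, 2 mm thick, on the floor of the caddy's empty bay: origin at the centre of its underside, z up, x and y square to the bay. The bay is 74 mm square inside, its walls stand 24 mm above the mat. When home, the jar's underside lies on the mat, 2 mm above this origin, in any of the four square positions.
- blue_jar: The neighbour jar, of the same make, with a blue lid, already closed, 116 mm high (126 mm over the shelf), wedged in the caddy's other bay, 106 mm from the empty one; origin at the centre of its underside. Nothing to do there.
- caddy: The plywood caddy, 196 x 90 x 34 mm, screwed to the shelf, with two square bays side by side along its x axis, 8 mm thick walls and a 32 mm block between the bays; origin at the centre of its underside.
- tape: A roll of brown packing tape lying flat, 100 mm across, 48 mm high, 280 g, loose; origin at the centre of its underside. To be left alone.
- carton: A small cardboard carton, 60 x 85 x 45 mm, 250 g, loose; origin at the centre of its underside. To be left alone.
- netbox: A flat white network box, 85 x 85 x 28 mm, 180 g, loose; origin at the centre of its underside. To be left alone.
Not all that is in view belongs to the job. What is shaped like the jar but purple, turquoise or yellow is not meant.

How it is judged:
By the outcome, as a careful person would: the job done as asked, in the order asked, and still so for the second after the job is handed in, with the robot touching nothing.
It also fails if it takes over 58 s, if anything falls off the work surface, if the arm or the gripper's body presses on something with over 40 N, if the wrist force passes 120 N, or if a joint passes its speed limit or range.

## Working session

There is one attempt and no reset: what is moved stays moved. The work goes in short steps, Python scripts to look and compute and a shell command to move; the robot and the scene stay as the last step left them, time stands still between calls to the robot, and variables do not carry over. Pictures are saved under pics/ and viewed, at most 10 in all, crops included, and the job is handed in when it is done.

```bash
mkdir -p pics; cat > h.py <<'E'
import numpy as np, cv2
from rig import observe, optics, job, env
def grab(n):
    d=optics.get_image(n); np.savez(f'{n}.npz',**{k:np.array(v) for k,v in d.items()}); return d
def load(n): return np.load(f'{n}.npz')
def ray(d,uv):
    R=cv2.Rodrigues(np.array(d['rvec'],float))[0]; t=np.array(d['tvec'],float).ravel()
    return -R.T@t, R.T@np.linalg.inv(d['mtx'])@np.array([uv[0],uv[1],1.])
def atz(d,uv,z):
    c,v=ray(d,uv); return c+v*(z-c[2])/v[2]
def proj(d,P): return cv2.projectPoints(np.array(P,float).reshape(-1,3),d['rvec'],d['tvec'],d['mtx'],None)[0].reshape(-1,2)
def tri(ds,uvs):
    A=np.zeros((3,3));b=np.zeros(3)
    for d,uv in zip(ds,uvs):
        c,v=ray(d,uv); v/=np.linalg.norm(v); M=np.eye(3)-np.outer(v,v); A+=M;b+=M@c
    return np.linalg.solve(A,b)
E
python3 - <<'E'
from h import *
ims=[grab(n) for n in('scene','top')]
for n,d in zip(('scene','top'),ims): cv2.imwrite(f'pics/{n}1.png',cv2.resize(d['pixels'][:,:,::-1],(768,576)))
for d in ims: print(ray(d,(256,192))[0])
print(observe(),env.tcp_to_grasp)
E
```

```text
[1.04856025 0.10188499 0.92471312]
[0.38602389 0.04107382 0.97079511]
{'time_s': 0.1, 'q': array([ 5.87119612e+01,  2.18374704e+01,  7.43776588e+01, -1.90750337e-04,
        8.38596181e+01, -1.23352377e+01]), 'qvel': array([-0.07833921, -0.05273777, -0.16845116, -0.04488207, -0.02988435,
       -0.00701532]), 'joint_efforts': array([ 4.11017056e-03, -4.49221087e+01, -2.31659317e+01, -1.33342382e-04,
        3.62208819e-03, -4.00702021e-06]), 'position': array([0.17849529, 0.51995804, 0.23078654]), 'tool_rot': array([[-9.45786473e-01,  3.24788380e-01, -6.74695942e-04],
       [ 3.24788964e-01,  9.45785854e-01, -1.11657562e-03],
       [ 2.75467091e-04, -1.27517591e-03, -9.99999149e-01]]), 'ft_force': array([0.04733541, 0.50200693, 0.82699976]), 'wrist_torque': array([ 0.00677977,  0.02067397, -0.0208582 ]), 'gripper_force': 0.0, 'grip_width': 0.08532428186932298} 0.0187
```

View pics/scene1.png

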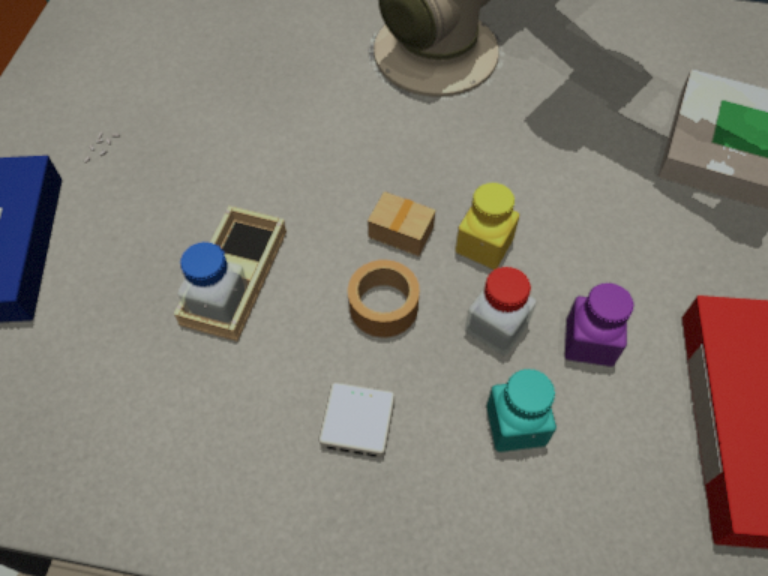

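View pics/top1.png

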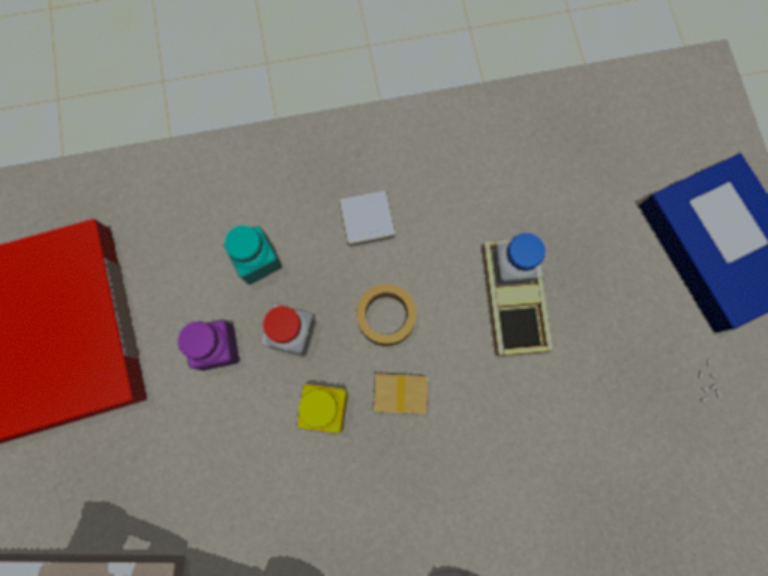

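Candidates (768×576 scene pixels) are yellow (493,203), purple (609,306), turquoise (529,392), blue in the caddy (204,264), and clear with a red lid (508,290). The description picks the red lid, which is at (282,324) in the top view. The empty bay is at (520,328) in the top view and (248,241) in the scene view. Next is one close crop to check the choice.

```bash
python3 - <<'E'
from h import *
t=load('top');s=load('scene')
c=lambda d,x,y:cv2.resize(d['pixels'][y:y+56,x:x+76,::-1],None,fx=5,fy=5,interpolation=cv2.INTER_CUBIC)
# crops: top jar, top bay ; scene jar, scene bay
a=[c(t,155,190),c(t,312,185),c(s,290,175),c(s,125,130)]
cv2.imwrite('pics/crops.png',np.vstack([np.hstack(a[:2]),np.hstack(a[2:])]))
def ell(d,lo,hi,roi):
    hsv=cv2.cvtColor(d['pixels'],cv2.COLOR_RGB2HSV); x,y,w,h=roi
    m=np.zeros(hsv.shape[:2],np.uint8); 
    H=hsv[...,0].astype(int);ok=(((H>=lo)&(H<=hi)) if lo<hi else ((H>=lo)|(H<=hi)))&(hsv[...,1]>150)&(hsv[...,2]>60)
    m[y:y+h,x:x+w]=ok[y:y+h,x:x+w]; ys,xs=np.nonzero(m); return xs.min(),xs.max(),ys.min(),ys.max(),xs.mean(),ys.mean()
print(ell(t,170,8,(165,190,45,50)),ell(s,170,8,(315,170,45,45)))
print('jar',atz(t,(188,216),.118), atz(s,(339,192),.118))
E
```

```text
(np.int64(176), np.int64(199), np.int64(204), np.int64(227), np.float64(187.40929203539824), np.float64(215.76991150442478)) (np.int64(323), np.int64(353), np.int64(178), np.int64(207), np.float64(337.8433908045977), np.float64(192.32183908045977))
jar [0.5409867  0.16586749 0.118     ] [0.54844596 0.17005444 0.118     ]
```

View pics/crops.png

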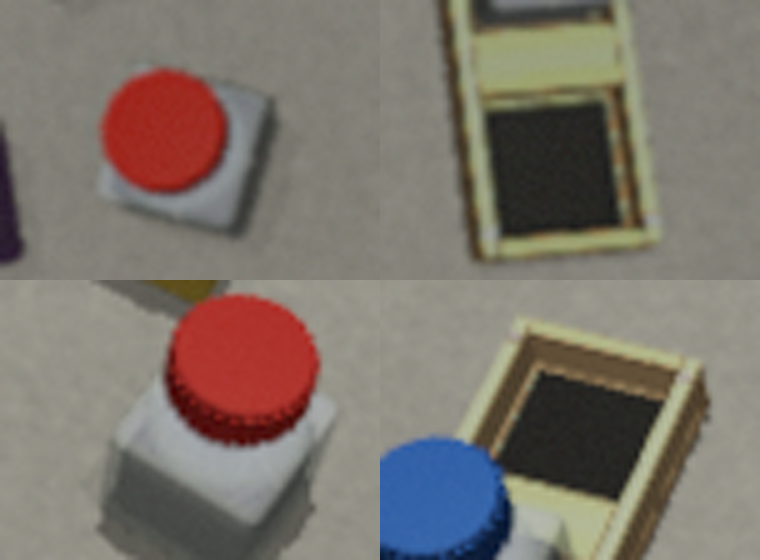

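The crop confirms a clear square jar with the red lid. In the top view its lid is at (187.4,215.8) and its body is turned about 14° in the image. The black mat is in the empty bay. Next I'll triangulate both and get a wrist view.

```bash
python3 - <<'E'
from h import *
t=load('top');s=load('scene')
f=lambda x,y,ox,oy:((x+.5)/5-.5+ox,(y+.5)/5-.5+oy)
P=tri([t,s],[(187.4,215.7),(338.2,191.0)]);print('lid',P, atz(t,(187.4,215.7),.118),atz(s,(338.2,191.),.118))
# body edges top view z .068
q=[atz(t,f(x,y,155,190),.068)[:2] for x,y in((272,97),(238,230),(100,195))];print(q)
for a,b in((0,1),(1,2)): d=q[b]-q[a];print(np.hypot(*d),np.degrees(np.arctan2(d[1],d[0])))
print('jarctr body',(q[0]+q[2])/2)
# mat in top view z .010 ; scene
mt=np.array([atz(t,f(x-380,y,312,185),.010)[:2] for x,y in((488,107),(605,100),(622,225),(500,237))]);print('mat top',mt,mt.mean(0))
ms=np.array([atz(s,f(x-380,y-280,125,130),.010)[:2] for x,y in((540,372),(662,402),(617,500),(503,460))]);print('mat scene',ms)
# outer rim z .034 corners scene (far end)
rs=np.array([atz(s,f(x-380,y-280,125,130),.034)[:2] for x,y in((520,320),(706,368))]);print('rim scene',rs,np.hypot(*(rs[0]-rs[1])))
rt=np.array([atz(t,f(x-380,y,312,185),.034)[:2] for x,y in((483,255),(660,240))]);print('rim top',rt,np.hypot(*(rt[0]-rt[1])))
w=grab('wrist');print('wrist cam',ray(w,(256,192)),w['mtx'][0,0])
b=(347.5+1,167);print('blue lid',atz(t,(526/1.5-.2,251/1.5-.2),.126))
E
```

```text
lid [0.54296717 0.16838308 0.11222286] [0.54193473 0.167104   0.118     ] [0.54649423 0.16832894 0.118     ]
[array([0.55720978, 0.12045634]), array([0.49672933, 0.14728466]), array([0.52607368, 0.20957126])]
0.06616376612398621 156.07856121715622
0.06885281963832682 64.7740207207794
jarctr body [0.54164173 0.1650138 ]
mat top [[ 0.51404887 -0.19124522]
 [ 0.50595503 -0.25160133]
 [ 0.44127778 -0.24411517]
 [ 0.44731833 -0.18147427]] [ 0.47715  -0.217109]
mat scene [[ 0.44011693 -0.24415174]
 [ 0.44622874 -0.18468008]
 [ 0.50137011 -0.19055059]
 [ 0.48998869 -0.24664969]]
rim scene [[ 0.42978001 -0.25224586]
 [ 0.44045977 -0.16261116]] 0.09026869444846697
rim top [[ 0.43870829 -0.1655203 ]
 [ 0.42899802 -0.25368767]] 0.08870048159594235
wrist cam (array([0.1120077 , 0.54294653, 0.37297515]), array([ 0.25395129, -0.07698244, -0.96434475])) 337.17097353228274
blue lid [ 0.5801546  -0.22410718  0.126     ]
```

The measured points agree. The jar's axis is about (0.543,0.167) with its sides at 65°. The bay is about (0.478,-0.213) with its axis at -6.3°, and the blue lid comes out 105 mm from it as it should. Now over the bay with the tool at 83.7°, for a close look.

```bash
python3 -m jog '[[0,0,0,-0.0372,-0.0426,0.002,100],[0,0,0,-0.0372,-0.0426,0.002,100],[0,0,0,-0.0372,-0.0426,0.002,100],[0,0,0,-0.0372,-0.0426,0.002,100],[0,0,0,-0.0372,-0.0426,0.002,100],[0,0,0,-0.0372,-0.0426,0.002,100],[0,0,0,-0.0372,-0.0426,0.002,100]]' && python3 -m jog '[[0,0,0,-0.0372,-0.0426,0.002,100],[0,0,0,-0.0372,-0.0426,0.002,100],[0,0,0,-0.0372,-0.0426,0.002,100],[0,0,0,-0.0372,-0.0426,0.002,100],[0,0,0,-0.0372,-0.0426,0.002,100],[0,0,0,-0.0372,-0.0426,0.002,100],[0,0,0,-0.0372,-0.0426,0.002,100],[0,0,-0.11,0,0,0,100],[0,0,-0.11,0,0,0,100],[0,0,0,0,0,0,100]]'
python3 - <<'E'
from h import *
w=grab('wrist'); cv2.imwrite('pics/wbay.png',cv2.resize(w['pixels'][:,:,::-1],(768,576)))
o=observe();print(o['q'],o['position'],o['tool_rot'][:,1])
def box(cx,cy,yaw,h,z):
    c,s=np.cos(yaw),np.sin(yaw);return [[cx+c*x-s*y,cy+s*x+c*y,z] for x,y in((h,h),(-h,h),(-h,-h),(h,-h))]
print((proj(w,box(.478,-.213,np.radians(-6.3),.037,.034))+.5)*1.5)
E
```

```text
time_s: 1.02
position: [0.3283, 0.1519, 0.2174]
tool_rot: [[-0.946, 0.325, 0.0], [0.325, 0.946, 0.0], [-0.0, 0.0, -1.0]]
ft_force: [1.4, 1.0, -0.7]
grip_width: 0.0854
gripper_force: 0.0
time_s: 2.28
position: [0.4774, -0.2131, 0.2031]
tool_rot: [[-0.994, 0.112, -0.001], [0.112, 0.994, 0.0], [0.001, 0.0, -1.0]]
ft_force: [0.8, -0.1, 0.4]
grip_width: 0.0856
gripper_force: 0.0
[-3.70331875e+01  2.04086368e+01  8.14376316e+01 -2.36229983e-03
  7.81760903e+01 -1.20554626e+02] [ 0.47739074 -0.21299626  0.20316516] [1.12823072e-01 9.93615080e-01 1.63629951e-04]
[[436.71142518 321.97184809]
 [440.28869761 207.12598569]
 [318.91613883 207.42880926]
 [322.97165754 322.21997309]]
```

View pics/wbay.png

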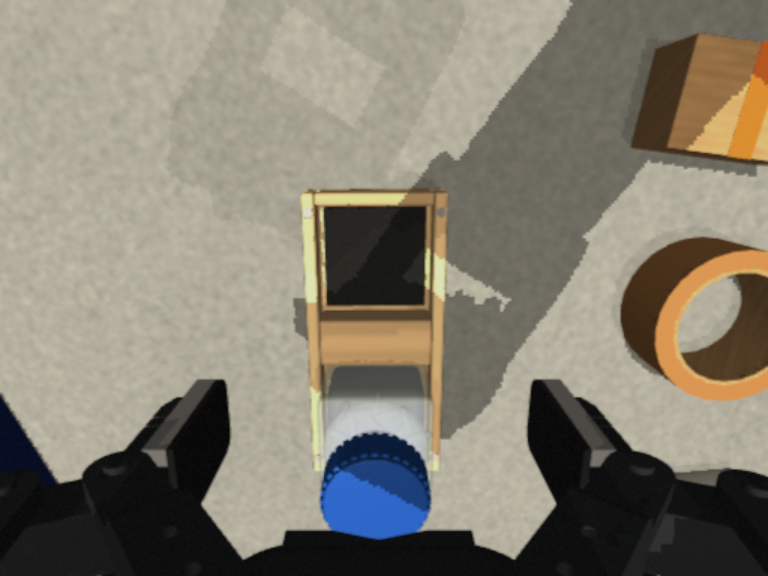

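The wrist view shows the empty bay at about (375,260) with the blue jar below it. The predicted rim is within a few pixels of the real one, at 0.6 mm per pixel. I'll enlarge to refine.

```bash
python3 - <<'E'
from h import *
w=load('wrist'); x,y=192,117
c=cv2.resize(w['pixels'][y:y+108,x:x+120,::-1],None,fx=5.5,fy=5.5,interpolation=cv2.INTER_CUBIC)
def box(cx,cy,yaw,h,z):
    c,s=np.cos(yaw),np.sin(yaw);return [[cx+c*x-s*y,cy+s*x+c*y,z] for x,y in((h,h),(-h,h),(-h,-h),(h,-h))]
for h,z,col in((.037,.034,(0,0,255)),(.034,.010,(0,255,0))):
    p=(proj(w,box(.478,-.213,np.radians(-6.3),h,z))-[x,y]+.5)*5.5-.5
    cv2.polylines(c,[np.round(p).astype(int)],True,col,1)
cv2.imwrite('pics/wbayc.png',c)
E
```

```text
(no output)
```

View pics/wbayc.png

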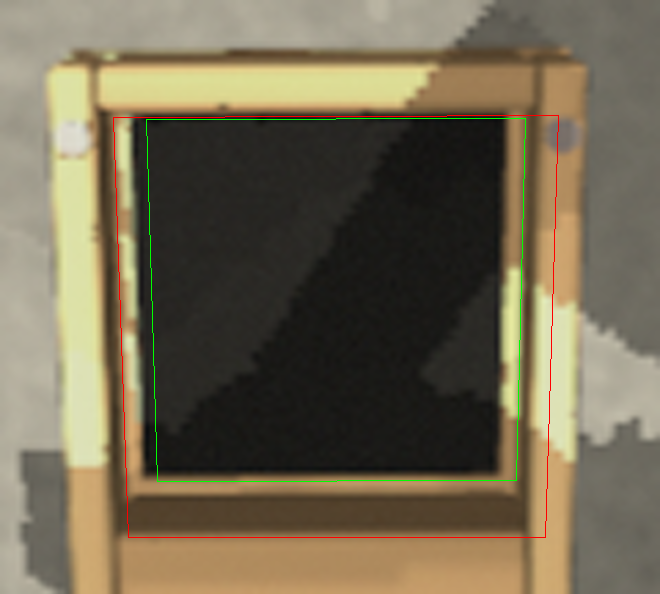

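Against the overlay the bay sits about 3 mm toward -y and 1 mm toward -x, so by the wrist camera it is at (0.4766,-0.216). The yaw is right. Now to the jar, with the same kind of look.

```bash
python3 -m jog '[[0,0,0,-0.0032,0.055,0,100],[0,0,0,-0.0032,0.055,0,100],[0,0,0,-0.0032,0.055,0,100],[0,0,0,-0.0032,0.055,0,100],[0,0,0,-0.0032,0.055,0,100],[0,0,0,-0.0032,0.055,0,100],[0,0,0,-0.0032,0.055,0,100],[0,0,0.16,0,0,0,100],[0,0,0.16,0,0,0,100],[0,0,0,0,0,0,100]]'
python3 - <<'E'
from h import *
w=grab('wrist')
def circ(cx,cy,r,z): a=np.linspace(0,2*np.pi,60);return np.c_[cx+r*np.cos(a),cy+r*np.sin(a),0*a+z]
def box(cx,cy,yaw,h,z):
    c,s=np.cos(yaw),np.sin(yaw);return [[cx+c*x-s*y,cy+s*x+c*y,z] for x,y in((h,h),(-h,h),(-h,-h),(h,-h))]
k=1.56
c=cv2.resize(w['pixels'][:,:,::-1],None,fx=k,fy=k,interpolation=cv2.INTER_CUBIC)
for P,col in((circ(.543,.167,.029,.118),(0,255,255)),(box(.543,.167,np.radians(65.4),.035,.068),(0,255,0)),(box(.543,.167,np.radians(65.4),.035,0),(255,255,0))):
    cv2.polylines(c,[np.round((proj(w,P)+.5)*k-.5).astype(int)],True,col,1)
cv2.imwrite('pics/wjar.png',c)
hsv=cv2.cvtColor(w['pixels'],cv2.COLOR_RGB2HSV)
m=(((hsv[...,0]<8)|(hsv[...,0]>172))&(hsv[...,1]>130)).astype(np.uint8)
n,l,st,ce=cv2.connectedComponentsWithStats(m);i=[j for j in range(1,n) if st[j][4]>300];print(st[i],ce[i])
pc=proj(w,circ(.543,.167,.029,.118));print(pc.min(0),pc.max(0))
o=observe();print(o['q'],o['position'],o['tool_rot'][:,1])
E
```

```text
time_s: 3.58
position: [0.5422, 0.1674, 0.2033]
tool_rot: [[-0.909, 0.417, -0.0], [0.417, 0.909, -0.0], [0.0, -0.0, -1.0]]
ft_force: [0.0, -0.7, 0.3]
grip_width: 0.0854
gripper_force: 0.0
[[ 487    0   25   70  896]
 [ 213  158   81   82 5017]] [[503.14285714  23.3359375 ]
 [253.06577636 198.89396053]]
[211.27401704 163.35126604] [293.36936188 241.70397493]
[ 5.18573532e+00  2.47572863e+01  7.43092968e+01 -7.01104242e-04
  8.09351318e+01 -6.02528397e+01] [0.54221058 0.16718871 0.20334218] [ 4.15666791e-01  9.09516970e-01 -2.53413357e-05]
```

View pics/wjar.png

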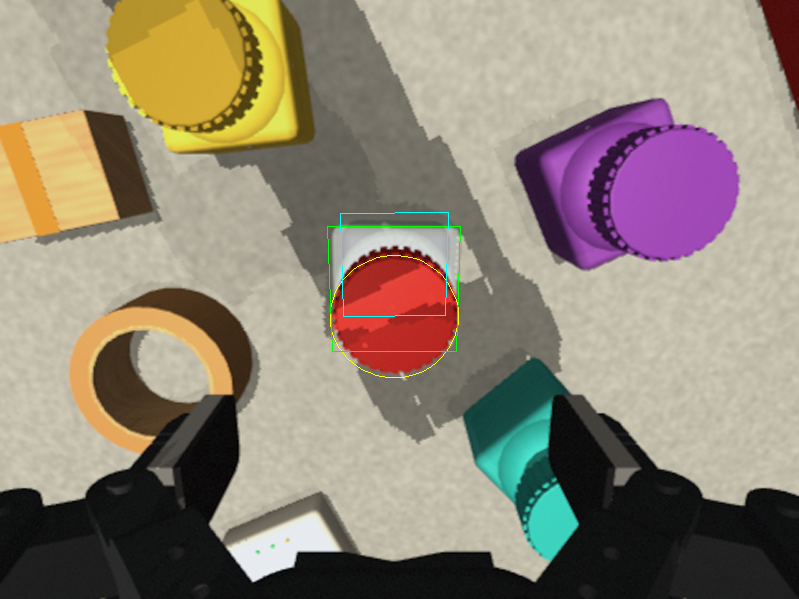

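The close view confirms it. The red lid is at about (395,315), within 1 mm of the tool axis, and the body is square to the overlay. Now descend and grip.

```bash
python3 -m jog '[[0,0,0,0,0.0008,0.05,100],[0,0,0,0,0,0.05,100],[0,0,0,0,0,0.02,100],[0,0,0,0,0,0,100],[0,0,0,0,0,0,50],[0,0,0,0,0,0,50],[0,0,0,0,0,0,50],[0,0,0,0,0,0,50],[0,0,0,0,0,0,50]]' 90; python3 -c "
from h import *
o=observe();print(o['position'],o['ft_force'],o['wrist_torque'],o['grip_width'],o['gripper_force'])"
```

```text
time_s: 4.75
position: [0.5433, 0.1677, 0.0852]
tool_rot: [[-0.909, 0.417, 0.003], [0.417, 0.909, -0.0], [-0.003, 0.001, -1.0]]
ft_force: [-1.5, -0.5, 6.9]
grip_width: 0.0562
gripper_force: 94.8
[0.54326198 0.16769638 0.08519148] [-1.49495903 -0.49374526  6.91643832] [-0.26215924  0.27929148 -0.00338343] 0.056237703660867305 94.78181004524231
```

Gripped at 56 mm width with 95 N. Lift, carry over the bay and turn to the bay's yaw.

```bash
python3 -m jog '[[0,0,0,0,0,-0.03,45],[0,0,0,0,0,-0.03,45],[0,0,0,0,0,-0.025,45],[0,0,0,-0.0124,-0.047,0,45],[0,0,0,-0.0124,-0.047,0,45],[0,0,0,-0.0124,-0.047,0,45],[0,0,0,-0.0124,-0.047,0,45]]' 90; python3 -m jog '[[0,0,0,-0.0124,-0.047,0,45],[0,0,0,-0.0124,-0.047,0,45],[0,0,0,-0.0124,-0.047,0,45],[0,0,0,-0.0124,-0.047,0,45],[0,0,-0.16,0,0,0,45],[0,0,-0.16,0,0,0,45],[0,0,0,0,0,0,45],[0,0,0,0,0,0,45]]'; python3 - <<'E'
from h import *
o=observe();print(o['position'],o['tool_rot'],o['ft_force'],o['wrist_torque'],o['grip_width'],o['q'])
t=grab('top');s=grab('scene')
def box(cx,cy,yaw,h,z):
    c,s_=np.cos(yaw),np.sin(yaw);return [[cx+c*x-s_*y,cy+s_*x+c*y,z] for x,y in((h,h),(-h,h),(-h,-h),(h,-h))]
k=5
out=[]
z0=o['position'][2]-.0852
for d,(x,y) in((t,(305,165)),(s,(115,95))):
    c=cv2.resize(d['pixels'][y:y+110,x:x+78,::-1],None,fx=k,fy=k,interpolation=cv2.INTER_CUBIC)
    for P,col in((box(*o['position'][:2],np.radians(-6.3),.035,z0),(0,255,0)),(box(*o['position'][:2],np.radians(-6.3),.035,z0+.068),(0,255,255)),(box(.477,-.2153,np.radians(-6.3),.037,.034),(0,0,255))):
        cv2.polylines(c,[np.round((proj(d,P)-[x,y]+.5)*k-.5).astype(int)],True,col,1)
    out.append(c)
cv2.imwrite('pics/carry.png',np.hstack(out))
E
```

```text
time_s: 5.62
position: [0.5086, -0.0251, 0.1688]
tool_rot: [[-0.909, 0.417, 0.001], [0.417, 0.909, -0.0], [-0.001, 0.0, -1.0]]
ft_force: [0.9, -0.4, -4.2]
grip_width: 0.0562
gripper_force: 97.7
time_s: 6.62
position: [0.4757, -0.215, 0.1685]
tool_rot: [[-0.994, 0.113, 0.0], [0.113, 0.994, -0.0], [-0.0, -0.0, -1.0]]
ft_force: [0.2, -1.5, -3.9]
grip_width: 0.0562
gripper_force: 98.1
[ 0.47574756 -0.21503629  0.16853176] [[-9.93576145e-01  1.13165455e-01  1.55286788e-04]
 [ 1.13165440e-01  9.93576153e-01 -1.06960294e-04]
 [-1.66393460e-04 -8.87000988e-05 -9.99999982e-01]] [ 0.17362443 -1.49922773 -3.94047834] [0.00374459 0.04132366 0.0323032 ] 0.05616719998649905 [-3.73293402e+01  2.22491000e+01  8.47726421e+01  5.46170239e-04
  7.29674669e+01 -1.20831678e+02]
```

View pics/carry.png

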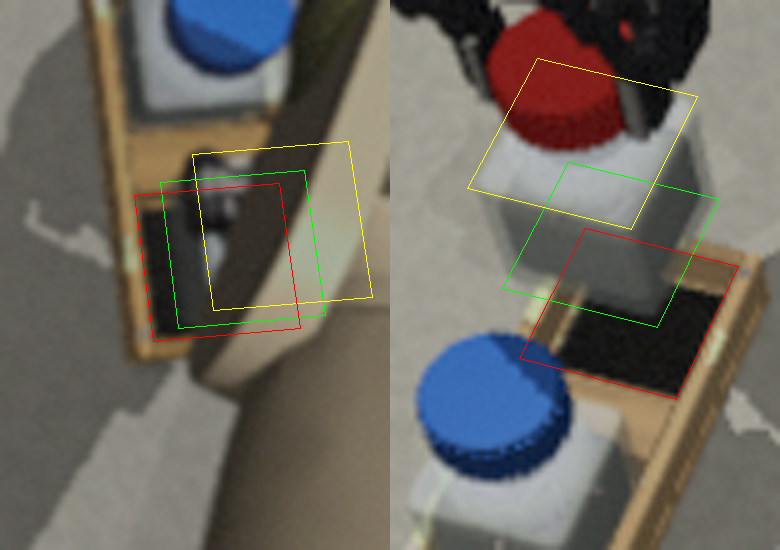

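The carry view shows the jar held upright over the bay. The scene camera's overlay is offset by the same 2–3 mm on jar and rim, so their relative placing is fine. I'll make a small centring shift, then lower it to just inside the rim and feel.

```bash
python3 -m jog '[[0,0,0,-0.002,-0.0005,0.02,45],[0,0,0,0,0,0.02,45],[0,0,0,0,0,0.007,45],[0,0,0,0,0,0.003,45],[0,0,0,0,0,0,45]]'; python3 -m jog '[[0,0,0,0,0,0.002,45],[0,0,0,0,0,0,45]]'; python3 -c "
from h import *
o=observe();print(o['position'],o['ft_force'],o['wrist_torque'])"
```

```text
time_s: 7.35
position: [0.4779, -0.2161, 0.1188]
tool_rot: [[-0.994, 0.111, 0.001], [0.111, 0.994, -0.0], [-0.001, -0.0, -1.0]]
ft_force: [-0.8, -0.5, -3.4]
grip_width: 0.0559
gripper_force: 98.1
time_s: 7.6
position: [0.4778, -0.216, 0.1165]
tool_rot: [[-0.994, 0.111, 0.0], [0.111, 0.994, -0.0], [-0.0, -0.0, -1.0]]
ft_force: [0.1, 0.1, -3.9]
grip_width: 0.0558
gripper_force: 98.1
[ 0.47775176 -0.21599498  0.11651349] [ 0.11090692  0.05929317 -3.92603928] [ 0.02158243 -0.02160296  0.01632802]
```

```bash
for i in 1; do python3 -m jog '[[0,0,0,0,0,0.002,45],[0,0,0,0,0,0.002,45],[0,0,0,0,0,0,45]]'; done; python3 -c "
from h import *
o=observe();print(o['position'],o['ft_force'],o['wrist_torque'])"
```

```text
time_s: 7.98
position: [0.4776, -0.2159, 0.1121]
tool_rot: [[-0.994, 0.111, -0.0], [0.111, 0.994, 0.0], [0.0, 0.0, -1.0]]
ft_force: [0.8, -0.1, -4.0]
grip_width: 0.056
gripper_force: 98.1
[ 0.47762548 -0.21591848  0.11213736] [ 0.75117347 -0.07062826 -3.95038764] [ 0.00792776 -0.03811576 -0.03474476]
```

It entered freely, with the underside about 7 mm below the rim and no contact force. Continue down to just above the mat.

```bash
python3 -m jog '[[0,0,0,0,0,0.004,45],[0,0,0,0,0,0.004,45],[0,0,0,0,0,0.004,45],[0,0,0,0,0,0.003,45],[0,0,0,0,0,0,45]]'; python3 -m jog '[[0,0,0,0,0,0.0015,45],[0,0,0,0,0,0,45]]';python3 -c "
from h import *
o=observe();print(o['position'],o['ft_force'],o['wrist_torque'])"
```

```text
time_s: 8.6
position: [0.4776, -0.2159, 0.0971]
tool_rot: [[-0.994, 0.111, -0.0], [0.111, 0.994, 0.0], [0.0, 0.0, -1.0]]
ft_force: [0.2, -0.5, -4.3]
grip_width: 0.0558
gripper_force: 98.1
time_s: 8.85
position: [0.4777, -0.2159, 0.0958]
tool_rot: [[-0.994, 0.111, -0.0], [0.111, 0.994, 0.0], [0.0, 0.0, -1.0]]
ft_force: [0.2, -0.1, -4.4]
grip_width: 0.0557
gripper_force: 98.1
[ 0.47769512 -0.21594043  0.0958004 ] [ 0.16332106 -0.12599173 -4.41510979] [-0.04462767 -0.0156006   0.06107793]
```

```bash
python3 -m jog '[[0,0,0,0,0,0.001,45],[0,0,0,0,0,0,45]]'; python3 -m jog '[[0,0,0,0,0,0.0005,45],[0,0,0,0,0,0,45]]'
```

```text
time_s: 9.1
position: [0.4778, -0.2161, 0.0953]
tool_rot: [[-0.994, 0.111, 0.001], [0.111, 0.994, -0.001], [-0.001, -0.001, -1.0]]
ft_force: [-3.0, -0.7, 2.4]
grip_width: 0.0562
gripper_force: 98.8
time_s: 9.35
position: [0.4779, -0.2162, 0.0952]
tool_rot: [[-0.994, 0.111, 0.001], [0.111, 0.994, -0.001], [-0.001, -0.001, -1.0]]
ft_force: [-3.1, -0.2, 7.1]
grip_width: 0.0563
gripper_force: 99.1
```

The jar is home: contact at TCP z 0.0952, exactly as predicted. Now turn clockwise (+tool z). The first 0.5 rad is safely under the 0.7 rad minimum.

```bash
cat > r.py <<'E'
from h import *
o=observe();R=o['tool_rot'];print('phi',np.degrees(np.arctan2(R[1,1],R[0,1])).round(2),'F',o['ft_force'].round(1),'M',o['wrist_torque'].round(3),'t',o['time_s'],o['position'].round(4),'q6',o['q'][5].round(1),'qv6',o['qvel'][5].round(1))
E
python3 r.py; python3 -m jog '[[0,0,0.05,0,0,0,45],[0,0,0.05,0,0,0,45],[0,0,0.05,0,0,0,45],[0,0,0.05,0,0,0,45]]' 100 >/dev/null; python3 r.py; python3 -m jog '[[0,0,0.05,0,0,0,45],[0,0,0.05,0,0,0,45],[0,0,0.05,0,0,0,45],[0,0,0.05,0,0,0,45],[0,0,0.05,0,0,0,45],[0,0,0.05,0,0,0,45]]' >/dev/null; python3 r.py
```

```text
phi 83.65 F [-3.1 -0.2  7.1] M [0.185 0.541 0.035] t 9.35 [ 0.4779 -0.2162  0.0952] q6 -120.9 qv6 -0.0
phi 72.13 F [-2.9 -0.3  6.6] M [0.113 0.412 0.261] t 9.85 [ 0.478  -0.2162  0.0952] q6 -109.4 qv6 22.9
phi 54.94 F [-3.2 -0.6  7.1] M [-0.01   0.653  0.198] t 10.6 [ 0.4778 -0.2164  0.0952] q6 -92.2 qv6 22.7
```

```bash
python3 -m jog '[[0,0,0.05,0,0,0,45],[0,0,0.05,0,0,0,45],[0,0,0.05,0,0,0,45]]' >/dev/null; python3 r.py; python3 -m jog '[[0,0,0.05,0,0,0,45],[0,0,0.05,0,0,0,45],[0,0,0.05,0,0,0,45]]' >/dev/null; python3 r.py
```

```text
phi 46.35 F [-4.7 -1.4  7.2] M [-0.074  0.696  0.319] t 10.975 [ 0.4777 -0.2164  0.0953] q6 -83.6 qv6 22.7
phi 37.77 F [-5.9 -0.7  7.9] M [-0.104  0.821  0.237] t 11.35 [ 0.4776 -0.2165  0.0953] q6 -75.0 qv6 22.8
```

```bash
python3 -m jog '[[0,0,0.04,0,0,0,45],[0,0,0.04,0,0,0,45],[0,0,0.04,0,0,0,45]]' >/dev/null; python3 r.py
```

```text
phi 30.91 F [-5.6 -2.1  7.8] M [-0.163  0.973  0.277] t 11.725 [ 0.4775 -0.2165  0.0953] q6 -68.2 qv6 18.1
```

```bash
python3 -m jog '[[0,0,0.04,0,0,0,45],[0,0,0.04,0,0,0,45],[0,0,0.04,0,0,0,45],[0,0,0.04,0,0,0,45]]' >/dev/null; python3 r.py
```

```text
phi 21.74 F [-6.5 -1.9  9.3] M [-0.249  1.121  0.269] t 12.225 [ 0.4774 -0.2166  0.0953] q6 -59.0 qv6 18.4
```

```bash
python3 -m jog '[[0,0,0.03,0,0,0,45],[0,0,0.03,0,0,0,45],[0,0,0.03,0,0,0,45]]' >/dev/null; python3 r.py
```

```text
phi 16.61 F [-7.4 -2.4  8.9] M [-0.288  1.164  0.241] t 12.6 [ 0.4773 -0.2166  0.0953] q6 -53.9 qv6 13.6
```

```bash
python3 -m jog '[[0,0,0.04,0,0,0,45],[0,0,0.04,0,0,0,45],[0,0,0.04,0,0,0,45],[0,0,0.04,0,0,0,45]]' >/dev/null; python3 r.py
```

```text
phi 7.42 F [-7.4 -2.2  9.8] M [-0.322  1.339  0.272] t 13.1 [ 0.4771 -0.2167  0.0953] q6 -44.7 qv6 18.2
```

```bash
python3 -m jog '[[0,0,0.03,0,0,0,45],[0,0,0.03,0,0,0,45],[0,0,0.03,0,0,0,45]]' >/dev/null; python3 r.py
```

```text
phi 2.28 F [-8.5 -1.8  9.9] M [-0.345  1.459  0.235] t 13.475 [ 0.4771 -0.2167  0.0953] q6 -39.5 qv6 13.6
```

```bash
python3 -m jog '[[0,0,0.03,0,0,0,45],[0,0,0.03,0,0,0,45],[0,0,0.03,0,0,0,45]]' >/dev/null; python3 r.py;  python3 -m jog '[[0,0,0.03,0,0,0,45],[0,0,0.03,0,0,0,45],[0,0,0.03,0,0,0,45]]' >/dev/null; python3 r.py
```

```text
phi -2.85 F [-8.9 -1.5 10.6] M [-0.231  1.574  0.396] t 13.85 [ 0.4769 -0.2165  0.0953] q6 -34.4 qv6 13.5
phi -7.99 F [-9.2 -2.  10.8] M [-0.187  1.724  0.589] t 14.225 [ 0.4767 -0.2164  0.0953] q6 -29.3 qv6 13.6
```

The wad is met at about 2 N m/rad. Finish in small steps.

```bash
python3 -m jog '[[0,0,0.02,0,0,0,45],[0,0,0.02,0,0,0,45]]' >/dev/null; python3 r.py;  python3 -m jog '[[0,0,0.02,0,0,0,45]]' >/dev/null; python3 r.py
```

```text
phi -10.25 F [-9.  -2.2 12.1] M [-0.22   1.79   0.667] t 14.475 [ 0.4766 -0.2164  0.0953] q6 -27.0 qv6 9.1
phi -11.39 F [-9.9 -1.2 11.6] M [-0.184  1.847  0.683] t 14.6 [ 0.4766 -0.2164  0.0953] q6 -25.8 qv6 9.1
```

```bash
python3 -m jog '[[0,0,0.02,0,0,0,45],[0,0,0.02,0,0,0,45]]' >/dev/null; python3 r.py;  python3 -m jog '[[0,0,0.015,0,0,0,45]]' >/dev/null; python3 r.py
```

```text
phi -13.67 F [-9.5 -1.8 11.7] M [-0.156  1.827  0.766] t 14.85 [ 0.4765 -0.2164  0.0953] q6 -23.6 qv6 9.0
phi -14.52 F [-10.1  -1.7  11.3] M [-0.088  1.898  0.749] t 14.975 [ 0.4765 -0.2164  0.0953] q6 -22.7 qv6 6.8
```

```bash
python3 -m jog '[[0,0,0.015,0,0,0,45]]' >/dev/null; python3 r.py
```

```text
phi -15.37 F [-9.6 -0.8 12.2] M [-0.151  1.932  0.775] t 15.1 [ 0.4765 -0.2163  0.0953] q6 -21.9 qv6 6.7
```

The moment is snug at about 0.8 N m: the readings fit 0.77–0.80 while turning. Let go and withdraw straight up.

```bash
python3 -m jog '[[0,0,0,0,0,0,75],[0,0,0,0,0,0,100],[0,0,0,0,0,0,100],[0,0,0,0,0,0,100],[0,0,0,0,0,0,100]]'; python3 -m jog '[[0,0,0,0,0,-0.02,100],[0,0,0,0,0,-0.03,100],[0,0,0,0,0,-0.04,100],[0,0,0,0,0,-0.05,100],[0,0,0,0.06,0,-0.01,100],[0,0,0,0.06,0,0,100],[0,0,0,0.06,0,0,100],[0,0,0,0,0,0,100]]'
python3 - <<'E'
from h import *
print(observe()['position'])
w=grab('wrist');s=grab('scene')
cv2.imwrite('pics/end.png',np.hstack([cv2.resize(d['pixels'][:,:,::-1],(400,300)) for d in(w,)]+[cv2.resize(s['pixels'][:,:,::-1],(400,300))]))
E
```

```text
time_s: 15.72
position: [0.4778, -0.2159, 0.0943]
tool_rot: [[0.267, 0.964, 0.0], [0.964, -0.267, 0.0], [0.0, 0.0, -1.0]]
ft_force: [-0.3, 0.6, 0.0]
grip_width: 0.0857
gripper_force: 0.0
time_s: 16.73
position: [0.5261, -0.039, 0.2444]
tool_rot: [[0.262, 0.965, 0.0], [0.965, -0.262, 0.0], [0.001, 0.0, -1.0]]
ft_force: [0.5, -1.0, 0.1]
grip_width: 0.0855
gripper_force: 0.0
[ 0.52605062 -0.03900902  0.24436128]
```

View pics/end.png

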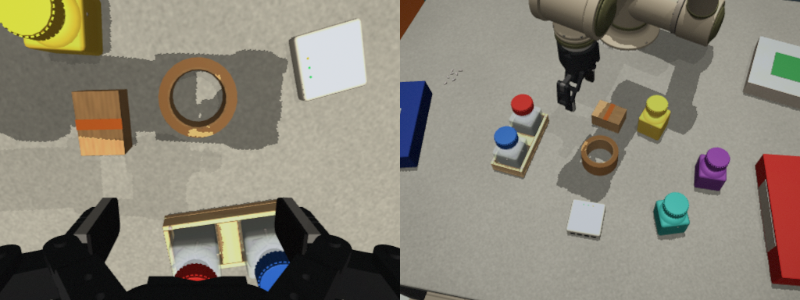

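The end view shows the red-lidded jar upright in the bay, at (522,105) in the right half, level with the blue jar. Tape, carton and network box are where they were. One numerical height check, then I hand in.

```bash
python3 - <<'E'
from h import *
s=load('scene');t=grab('top')
for n,d in(('s',s),('t',t)):
    hsv=cv2.cvtColor(d['pixels'],cv2.COLOR_RGB2HSV);H=hsv[...,0]
    for nm,m,P in(('red',((H<8)|(H>172)),(.4775,-.216,.128)),('blue',((H>104)&(H<118)),(.583,-.2277,.126))):
        p=proj(d,P)[0];x,y=int(p[0]),int(p[1]);m=(m&(hsv[...,1]>130)).astype(np.uint8)[y-22:y+23,x-22:x+23]
        b=cv2.boundingRect(m);a=np.linspace(0,6.28,80);q=proj(d,np.c_[P[0]+.029*np.cos(a),P[1]+.029*np.sin(a),0*a+P[2]])
        print(n,nm,(b[0]+x-22,b[1]+y-22,b[0]+b[2]+x-22,b[1]+b[3]+y-22),q.min(0).round(1),q.max(0).round(1))
E
```

```text
s red (142, 121, 171, 148) [140.3 119.6] [168.8 142.2]
s blue (121, 162, 151, 191) [118.3 160.6] [148.4 185.7]
t red (348, 200, 370, 224) [345.4 197.9] [371.1 223.2]
t blue (351, 156, 363, 179) [339.2 153.8] [364.1 177.8]
```

The red and blue lids show the same small camera offset against their home heights, so the jar is fully down.

```bash
python3 -c "
from rig import job
print(job.close_job())"
```

```text
the job is handed in; nothing more can be done
None
```

I stood the red-lidded jar fully down in the empty bay, screwed its lid clockwise to about 0.8 N m (last reading 0.775), let go, left the tape, carton and network box untouched, and handed the job in at about 17 s; no verdict was shown.

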